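Close the puja tin, then take off only its outer lid

ROBOT

A 6-joint arm with a two-finger parallel gripper is mounted at the origin on the work surface. World frame = base frame: x ahead of the robot, y to its left, z up, the work surface at z = 0. Lengths are in m, angles in degrees, forces in N, time in s.
With the tool pointing down it reaches from about 0.4 to 0.825 m from the base axis. Payload 7 kg.
Tool frame: the origin (TCP) lies at the very end of the fingers, on their centre line; the grasp point (between the pads) lies r.grip_depth behind it (r.grip_depth is the distance from the TCP to the grasp point, in m); z points along the fingers, y is the direction in which the jaws open and shut (so a half turn about z gives the same grasp; the last joint's range is limited). The gripper opens to 88 mm and grips with 3 to 60 N. Pads are 19 mm wide; open, the fingers measure 130 mm over their backs; the gripper's body (78 mm by 193 mm) begins 47 mm behind the grasp point.
Start: joints at [90.934, 20.546, 0.682, 0, -70.136, -16.507], TCP at [0.181, 0.65, 0.227] pointing down, gripper open.
Joint ranges: [-176.03, 176.03], [-82.01, 121.73], [-58.28, 71.71], [-173.87, 95.51], [-174.79, -0.11], [-173.66, 173.66]. Speed limits (degrees/s): [136.94, 136.94, 172.46, 180, 180, 180].

INTERFACE

Orientations are given as [roll, pitch, yaw] about the fixed x, y, z axes, in that order (R = Rz(yaw) Ry(pitch) Rx(roll)).
In Python, from plant import r gives the robot as it stands. The module is installed in compiled form; this text tells all that it offers.
- The arm moves only by the tool step_arm, never from a script. Its argument "increments" is a list of rows, each a list of 3 entries, a list of its own where there are three numbers: the shift along the tool's x, y, z in m, then the turn, a rotation vector about the tool's x, y, z in rad, then the closure, from 0 (fully open) to 1 (shut). In form: [[[x, y, z], [wx, wy, wz], grip], ...]. A call has 1 to 10 rows; each row is the pose to reach, as a shift and turn from the pose commanded when the call began, along the tool's axes at that moment; what a row does not reach only later rows make up. A row lasts 1/10 s, in which the tool goes at most 50 mm and 8.59 degrees, less where a joint would pass 70% of its speed; a pose out of reach is approached as far as the arm can. A call with a gripper value outside its range is refused whole. The fingers move at their own pace and stop on an object; "force" is the grip in N (left out, the last holds). Time passes only in rows, so rows that repeat a pose let the fingers close. It gives the time, the measured TCP pose, the force and the opening at its end, in the units of the state.
- r.get_state(): the state, without advancing time (a new reading comes with each control period).
- r.capture(name): name is "side" or "top" or "wrist"; returns a dict with "color" (384x512x3 uint8, red, green, blue), "intrinsics" (3x3 intrinsics, pixels), "rvec" (rotation vector, rad) and "tvec" (3), from world to camera coordinates, as OpenCV has them; the wrist camera has in their place "T_tool_cam" (4x4, takes a point from camera to tool coordinates, whose origin is the TCP and whose axes are the flange's). Camera axes: x right, y down, z forward; pixel columns grow to the right and rows downward; lengths in m; the calibration is good to about 2 mm. The wrist camera is an equidistant fisheye: a pixel r from the principal point sees the ray r / f radians off the axis. A picture is of the moment at which its call begins: read the wrist's pose just before it. There is no depth.
- r.close_job(): hands the job in, once; it reports no verdict.
The state is a dict: "time_s": time; "joints": joint angles; "qd": joint speeds; "joint_torque": joint torques, N m; "tcp_pos": TCP position; "eef_rot": TCP orientation; "contact_force": force on the tool from outside, world axes, zero at the start; "moment": the same for the moment, N m; "gripper_width": finger opening in m.
Only numpy, scipy, OpenCV 4.12 (cv2) and the standard library are available. Lean on these libraries where they do the work, as an engineer would, in place of code of your own. Each camera call takes 0.05 s, during which the arm holds its last target.

TASK

Hang the small steel flower pail, which is parked on top of the open round tin, by its arched handle on the hook at the front of the two-tier organiser and let go of it. Then pick the nested pair of lids off the steel tray by the slim wooden knob that stands up through both, lower the pair gently (no dropping) onto the tin so that the inner lid sits fully home in its mouth, and let go. Last, take the outer lid by its collar and lift it alone, level, until it is well clear above the knob, with the inner lid left undisturbed in the tin, and finish while still holding the outer lid up over the tin; leave the tin and everything else on the stool where it stands.

Things in the scene. Friction and masses are not known exactly. Their poses are not given: they have to be found in the camera images.
- tin: Open round steel tin standing loose on the stool top, 76 mm outside diameter, 62 mm inside, 60 mm tall, about 0.5 kg. Origin: centre of its underside, z up. At the start the pail stands on its rim, closing its mouth.
- pail: Small round steel flower pail, loose, 72 mm diameter, 42 mm tall, about 0.12 kg, with a rigid arched handle of 5 mm bar in its own y-z plane (legs at y = +-34.5 mm, peak in the middle). Free window in the middle of the arch: 42 to 101 mm height; the hook passes through it along the pail's own x, either way round. Origin: centre of the underside, z up.
- pail_bail (a point): Underside of the handle's peak, 101.5 mm above the pail's origin: the point that rests on the hook. Axes as the pail's.
- pail_grip (a point): Middle of the wooden grip block that stands on a short 8 mm stem above the pail's handle, 12 mm (own x) by 30 mm (own y) by 29 mm tall, from 122 to 151 mm above the pail's underside: pinch it from above, keeping the fingertips above the block's foot. Axes as the pail's.
- organiser: Fixed two-tier steel organiser, 160 mm (own x) by 260 mm (own y), two open trays, the upper one's rim 185 mm above the stool top. Its front is its own -x side: there a hook of 7 mm bar stands out from the middle of the upper tray along own -x. Origin: centre of its foot, z up.
- hook_seat (a point): Top of the hook's bar at its lowest place, 85 mm in front of the trays, 169.5 mm above the stool top: the handle rests here. Axes as the organiser's. Toward -x the free end turns up: 26 mm out, its top 14 mm higher than this point. Toward +x the bar rises 14 mm to the tray. Bar's underside is 7 mm below. To hang: pass the arch over the free end moving along +x, then lower.
- lid_tray: Fixed shallow square steel tray, 130 by 130 mm, rim 14 mm high, floor 4 mm above the stool top, in which the nested pair of lids stands. Origin: centre of its underside.
- inner_lid: Steel inner lid, loose, about 0.13 kg: a plug 54 mm diameter, 10 mm tall, bevelled at the foot, that enters the tin's mouth; above it a disc 74 mm diameter, 8 mm thick, that rests on the tin's rim. Origin: centre of the plug's underside, z up. Fully home: origin 50 mm above the tin's, on its axis. Starts on its plug in the tray; lifted by its knob it carries the outer lid along.
- knob_top (a point): Top of the inner lid's round upright wooden knob, 14 mm diameter, on the lid's axis, 74 mm above the inner lid's origin. With the lids nested it stands up through the outer lid; only its upper 28 mm show above the collar: pinch it there from above.
- collar_top (a point): Centre of the outer lid's collar at its upper edge, 28 mm above the outer lid's origin. The collar is an upright steel ring 34 mm outside, 24 mm inside, 24 mm tall, standing on the plate: take it from above with the knob, which ends 28 mm higher while nested, between the fingers.
- outer_lid: Steel outer lid, loose, about 0.10 kg: a round plate 86 mm diameter, 4 mm thick, with a 24 mm hole, a skirt 6 mm deep round its edge (80 mm inside) that reaches down round the inner lid's disc, and a collar round the hole. Origin: centre of the plate's underside, z up; nested it lies 18 mm above the inner lid's origin. It slides freely up off the knob.
- diya: Blue ceramic oil-lamp bowl, 70 mm wide, 24 mm tall, loose; a bystander, to be left alone. Origin: centre of its underside.
- candy_jar: Glass candy jar with screw-top steel lid, 80 mm diameter, 106 mm tall, loose; a bystander, to be left alone. Origin: centre of its underside.
- spoon: Wooden spoon, 190 mm long, lying along its own x, loose; a bystander, to be left alone. Origin: about its middle.
- tealight: White plastic tealight with a press button, 38 mm diameter, 34 mm tall, loose; a bystander, to be left alone. Origin: centre of its underside.
- bell: Brass hand bell, 54 mm diameter, 92 mm tall, loose; a bystander, to be left alone. Origin: centre of its underside.
- incense_box: Cardboard box, 50 by 90 by 22 mm, loose; a bystander, to be left alone. Origin: centre of its underside.
- steel_cup: Open steel cup, 68 mm diameter, 55 mm tall, loose; a bystander, to be left alone. Origin: centre of its underside.
Mind the look-alikes: they are no part of the job. Leave any green or purple look-alike of the pail alone.

How it is judged (in metres and radians):
On the way, in this order (a step that is already met when the one before it is completed fails the run):
1. the pail hangs by its handle on the hook, released and still (distance between pail_bail and hook_seat below 0.035 m and z of pail_bail in the frame of hook_seat below 0.009 m and contact force between pail and organiser above 0.2 N and contact force between pail and the fingers below 0.05 N and angle between pail's own z axis and vertical below 0.3 rad and linear speed of pail below 0.08 m/s), for 0.2 s.
2. the nested pair of lids is on the tin, inner lid fully home, outer lid still on it, both let go (z of inner_lid in the frame of tin between 0.0475 and 0.0525 m and horizontal distance between inner_lid and tin below 0.006 m and angle between the z axis of inner_lid and the z axis of tin, either way round below 0.06 rad and z of outer_lid in the frame of inner_lid below 0.021 m and horizontal distance between outer_lid and inner_lid below 0.006 m and contact force between each of inner_lid, outer_lid and the fingers below 0.05 N), for 0.2 s.
3. the outer lid alone is lifted clear above the knob, the inner lid still home (z of outer_lid in the frame of tin above 0.138 m and horizontal distance between outer_lid and tin below 0.06 m and angle between outer_lid's own z axis and vertical below 0.25 rad and contact force between outer_lid and the fingers above 1 N and contact force between outer_lid and inner_lid below 0.05 N and contact force between inner_lid and the fingers below 0.05 N and linear speed of outer_lid below 0.05 m/s and z of inner_lid in the frame of tin between 0.0475 and 0.0525 m and horizontal distance between inner_lid and tin below 0.006 m and angle between the z axis of inner_lid and the z axis of tin, either way round below 0.06 rad), for 0.2 s.
At the end, for the whole second after the job is handed in: Outer lid held still and level (0.25 rad), 70 mm or more above its nested place, within 60 mm of the tin's axis, free of all but the fingers; inner lid home (2.5 mm high or low, 6 mm off-centre, 0.06 rad), untouched; pail hanging by its handle within 35 mm of the hook's seat, released, still (all of step 1 and all of step 3 and angle between tin's own z axis and vertical below 0.05 rad); the arm keeps its last pose, push and grip.
It fails at once if the tin pushed more than 30 mm from its place or tipped (distance of tin from where it was at the start of the episode above 0.03 m or angle between tin's own z axis and vertical above 0.3 rad).
It fails at once if the lids taken apart while the inner lid is not home in the tin ((z of outer_lid in the frame of inner_lid above 0.028 m or horizontal distance between outer_lid and inner_lid above 0.012 m) and (z of inner_lid in the frame of tin above 0.054 m or horizontal distance between inner_lid and tin above 0.008 m)).
It fails at once if a lid dropped ((linear speed of inner_lid above 0.4 m/s and contact force between inner_lid and the fingers below 0.02 N) or (linear speed of outer_lid above 0.5 m/s and contact force between each of outer_lid, inner_lid and the fingers below 0.02 N)).
It fails at once if the pail dropped (linear speed of pail above 0.6 m/s and contact force between pail and the fingers below 0.02 N).
It fails at once if another thing on the stool moved more than 40 mm or knocked over (distance of any of diya, candy_jar, spoon, tealight, bell, incense_box, steel_cup from where it was at the start of the episode above 0.04 m or angle between any of candy_jar, bell, steel_cup, diya's own z axis and vertical above 0.6 rad).
It also fails if it takes over 69 s, if anything falls off the work surface, if the arm or the gripper's body presses on something with over 40 N, if the wrist force passes 120 N, or if a joint passes its speed limit or range.

## Working session

There is one attempt and no reset: what is moved stays moved. The work goes in short steps, Python scripts to look and compute and a tool call to move; the robot and the scene stay as the last step left them, time stands still between calls to the robot, and variables do not carry over. Pictures are saved under pics/ and viewed, and the job is handed in when it is done.

Besides the shell and the picture viewer there is one more tool, called after "Call:" as name(argument=value, ...) on one line, values as JSON. step_arm: Moves the arm, as the interface text tells. Its arguments: {"type":"object","properties":{"increments":{"type":"array","items":{"type":"array"}},"force":{"type":"number"}},"required":["increments"]}

```bash
mkdir -p pics
cat > h.py <<'E'
import numpy as np, cv2
from plant import r
from scipy.spatial.transform import Rotation as R
def snap(n,f):
    s=r.get_state(); c=r.capture(n); cv2.imwrite('pics/'+f+'.png',cv2.cvtColor(c['color'],cv2.COLOR_RGB2BGR)); c['s']=s
    np.save('pics/'+f+'.npy',c,allow_pickle=True); return c
def load(f): return np.load('pics/'+f+'.npy',allow_pickle=True).item()
def ray(c,uv):
    K=c['intrinsics']; uv=np.atleast_2d(np.array(uv,float))
    if 'T_tool_cam' in c:
        d=np.stack([(uv[:,0]-K[0,2])/K[0,0],(uv[:,1]-K[1,2])/K[1,1]],1); t=np.linalg.norm(d,axis=1,keepdims=True)+1e-12
        d=np.hstack([d/t*np.sin(t),np.cos(t)])
        s=c['s']; T=np.eye(4);T[:3,:3]=R.from_euler('xyz',s['eef_rot'],degrees=True).as_matrix();T[:3,3]=s['tcp_pos']
        T=T@c['T_tool_cam']; return T[:3,3],d@T[:3,:3].T
    d=np.hstack([np.stack([(uv[:,0]-K[0,2])/K[0,0],(uv[:,1]-K[1,2])/K[1,1]],1),np.ones((len(uv),1))])
    Rm=R.from_rotvec(np.ravel(c['rvec'])).as_matrix(); return -Rm.T@np.ravel(c['tvec']), d@Rm
def onz(c,uv,z):
    o,d=ray(c,uv); return o+d*((z-o[2])/d[:,2:3])
def proj(c,P):
    P=np.atleast_2d(np.array(P,float)); K=c['intrinsics']
    if 'T_tool_cam' in c:
        s=c['s']; T=np.eye(4);T[:3,:3]=R.from_euler('xyz',s['eef_rot'],degrees=True).as_matrix();T[:3,3]=s['tcp_pos']
        T=T@c['T_tool_cam']; p=(P-T[:3,3])@T[:3,:3]
        rr=np.linalg.norm(p[:,:2],axis=1); th=np.arctan2(rr,p[:,2]); k=th/(rr+1e-12)
        return np.stack([K[0,0]*p[:,0]*k+K[0,2],K[1,1]*p[:,1]*k+K[1,2]],1)
    Rm=R.from_rotvec(np.ravel(c['rvec'])).as_matrix(); p=P@Rm.T+np.ravel(c['tvec'])
    return np.stack([K[0,0]*p[:,0]/p[:,2]+K[0,2],K[1,1]*p[:,1]/p[:,2]+K[1,2]],1)
E
python3 - <<'E'
from h import *
print(r.get_state(), r.grip_depth)
for n in('side','top','wrist'):
    c=snap(n,n+'0'); print(n,c['intrinsics'].tolist(),c.get('T_tool_cam'))
    if n!='wrist': print(ray(c,[[256,192]]))
E
```

```text
{'time_s': 0.0, 'joints': array([ 9.09337547e+01,  2.05900744e+01,  6.34872593e-01, -2.01466149e-02,
       -7.01325446e+01, -1.65066896e+01]), 'qd': array([ 0.03309799,  0.04689638, -0.00838443,  0.01864434,  0.06205978,
        0.03258563]), 'joint_torque': array([-1.53086468e-03, -5.82713270e+01,  2.93062896e+01,  6.99726686e+00,
        6.84000668e-03, -1.57679519e-04]), 'tcp_pos': array([0.1811101 , 0.64977148, 0.22564628]), 'eef_rot': array([ 1.79910488e+02, -6.77490026e-03, -1.55797908e+01]), 'contact_force': array([ 0.69012858, -0.08085142, -0.55252623]), 'moment': array([ 0.02870791,  0.02139043, -0.01114736]), 'gripper_width': 0.08765030969534089} 0.0188
side [[435.7432332486092, 0.0, 255.50956148714425], [0.0, 435.7432332486092, 190.63824192776534], [0.0, 0.0, 1.0]] None
(array([0.37756801, 0.87970257, 0.94356395]), array([[ 0.15591513, -0.70100595, -0.69591103]]))
top [[376.48156727552964, 0.0, 256.95655742202695], [0.0, 376.48156727552964, 187.71228045523094], [0.0, 0.0, 1.0]] None
(array([0.50738181, 0.04972174, 1.44131233]), array([[ 0.04262445, -0.00310861, -0.99915447]]))
wrist [[297.3186396354542, 0.0, 261.2901710377107], [0.0, 297.3186396354542, 189.6594252681623], [0.0, 0.0, 1.0]] [[-1.14396120e-03 -9.61470441e-01 -2.74905951e-01  7.49109105e-02]
 [ 9.99999343e-01 -1.12166648e-03 -2.38304341e-04 -5.27287426e-05]
 [-7.92302118e-05 -2.74906043e-01  9.61471092e-01 -1.57906060e-01]
 [ 0.00000000e+00  0.00000000e+00  0.00000000e+00  1.00000000e+00]]
```

View pics/side0.png

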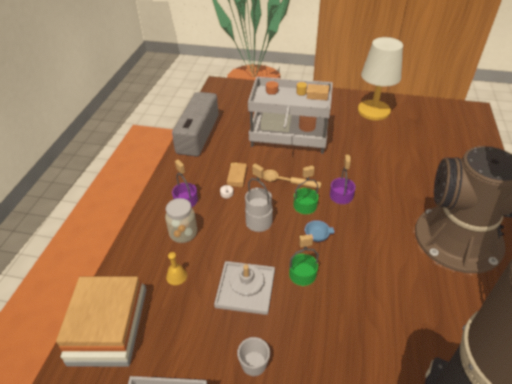

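View pics/top0.png

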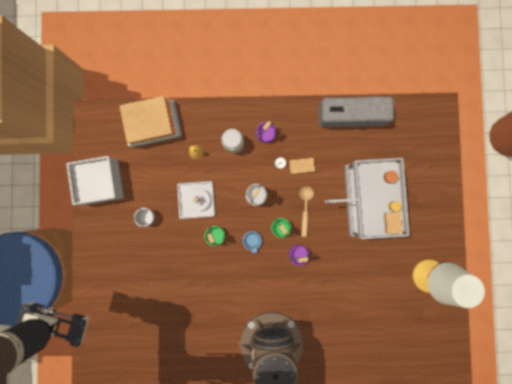

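View pics/wrist0.png

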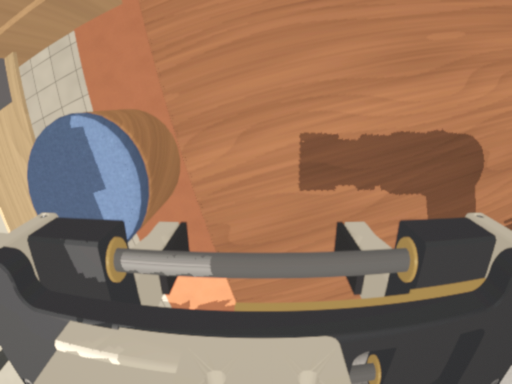

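The side view shows the tin and pail at about (258,208), the lids and tray at (245,287) and the organiser at (290,110). In the top view they are at (256,195), (197,200) and (380,198), with the hook pointing left at (340,202). I'll zoom in.

Run:
```python
from h import *
t=load('top0'); s=load('side0')
for n,uv,z in [('pailtop',(256,190),.2),('tin',(256,196),.06),('tray',(196,200),.014),('knob',(200,200),.08),('hooktip',(327,202),.18),('orgLB',(351,163),.185),('orgcorners',(403,158),.185),('c3',(409,237),.185),('c4',(358,239),.185)]:
    print(n,onz(t,uv,z).round(3))
im=cv2.imread('pics/top0.png'); cv2.imwrite('pics/t1.png',cv2.resize(im[130:270,170:300],None,fx=5,fy=5,interpolation=2)[:600,:650])
cv2.imwrite('pics/t2.png',cv2.resize(im[145:255,290:420],None,fx=5,fy=5,interpolation=2))
im=cv2.imread('pics/side0.png'); cv2.imwrite('pics/s1.png',cv2.resize(im[140:320,200:340],None,fx=5,fy=5,interpolation=2)[:,:][0:900:1][:,:][:600])
cv2.imwrite('pics/s2.png',cv2.resize(im[65:160,235:345],None,fx=6,fy=6,interpolation=2))
```

```text
pailtop [[0.567 0.046 0.2  ]]
tin [[0.552 0.046 0.06 ]]
tray [[0.543 0.273 0.014]]
knob [[0.541 0.248 0.08 ]]
hooktip [[ 0.523 -0.191  0.18 ]]
orgLB [[ 0.652 -0.275  0.185]]
orgcorners [[ 0.665 -0.451  0.185]]
c3 [[ 0.401 -0.46   0.185]]
c4 [[ 0.398 -0.29   0.185]]
```

View pics/t1.png

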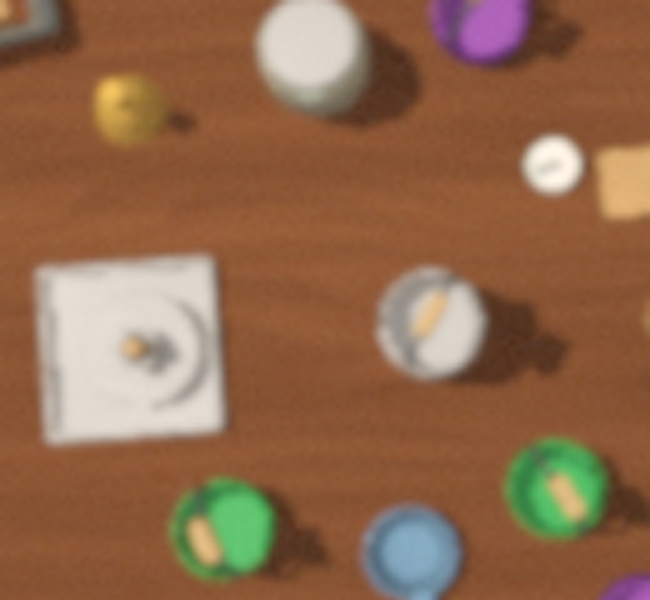

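View pics/t2.png

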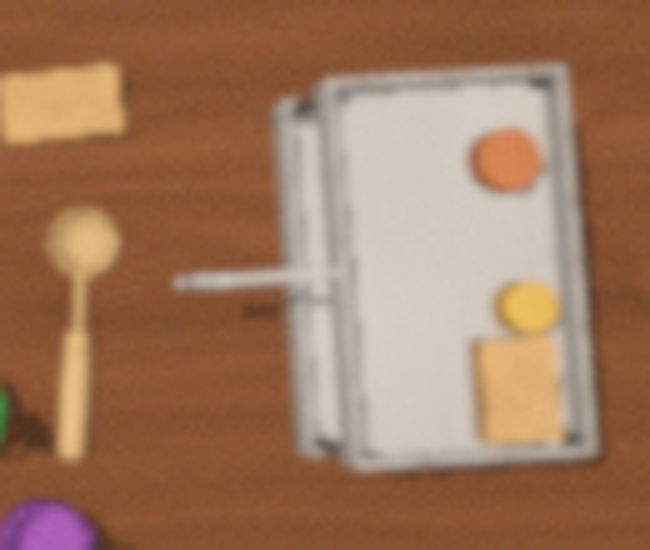

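View pics/s1.png

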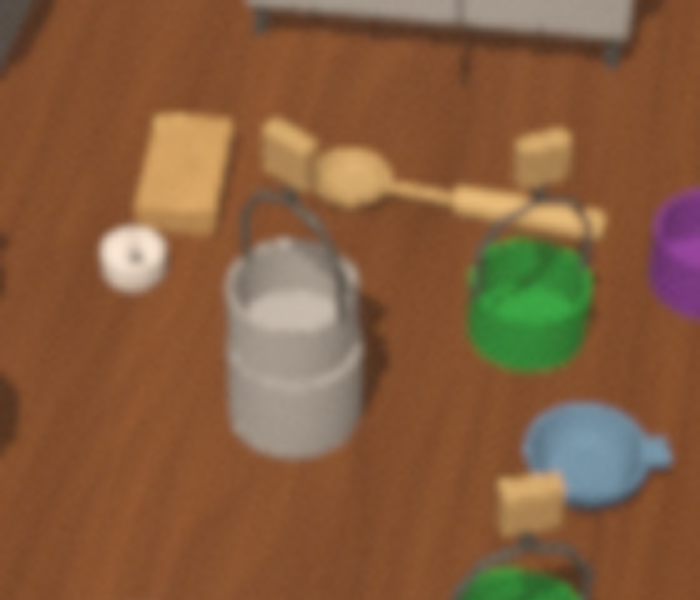

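View pics/s2.png

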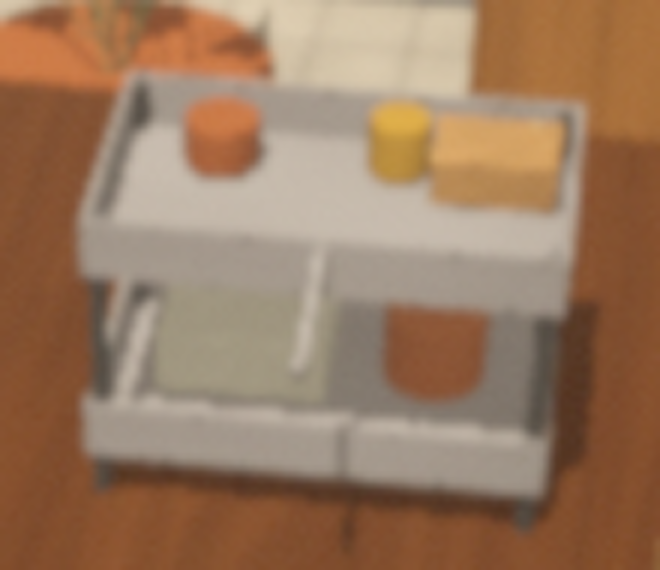

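The pail's grip block is visible in both views, running diagonally. The hook stands out to image left, which is +y. Next I'll estimate yaws and positions from both views.

Run:
```python
from h import *
t=load('top0'); s=load('side0')
def up(c,u0,v0,f,pts): return [[u0+(u+.5)/f-.5,v0+(v+.5)/f-.5] for u,v in pts]
org=onz(t,up(t,290,145,5,[(322,80),(566,66),(599,456),(352,468)]),.185); print(org.round(4))
for i in range(4):
    d=org[(i+1)%4]-org[i]; print(np.linalg.norm(d),np.degrees(np.arctan2(d[1],d[0])))
oc=org.mean(0); print('org',oc)
hk=onz(t,up(t,290,145,5,[(178,283),(325,272)]),.18); d=hk[1]-hk[0];print('hook',hk,np.degrees(np.arctan2(d[1],d[0])))
def tri(a,ua,b,ub):
    o1,d1=ray(a,ua);o2,d2=ray(b,ub);d1=d1[0]/np.linalg.norm(d1);d2=d2[0]/np.linalg.norm(d2)
    A=np.stack([d1,-d2],1);x=np.linalg.lstsq(A,o2-o1,rcond=None)[0];p=o1+d1*x[0];q=o2+d2*x[1];return (p+q)/2,np.linalg.norm(p-q)
print('hooktip',tri(t,up(t,290,145,5,[(178,283)]),s,up(s,235,65,6,[(298,368)])))
print('grip',tri(t,up(t,170,130,5,[(431,313)]),s,up(s,200,140,5,[(288,157)])))
print('knob',tri(t,up(t,170,130,5,[(134,347)]),s,[[246,267]]))
g=onz(t,up(t,170,130,5,[(418,330),(443,296)]),.205);d=g[1]-g[0];print('gripdir',np.linalg.norm(d),np.degrees(np.arctan2(d[1],d[0])))
tr=onz(t,up(t,170,130,5,[(38,268),(213,256),(224,430),(46,443)]),.014);print('tray',tr.mean(0),tr)
im=cv2.imread('pics/side0.png'); cv2.imwrite('pics/s3.png',cv2.resize(im[250:320,205:285],None,fx=8,fy=8,interpolation=2))
```

```text
[[ 0.6599 -0.2854  0.185 ]
 [ 0.6662 -0.45    0.185 ]
 [ 0.405  -0.4613  0.185 ]
 [ 0.4005 -0.2965  0.185 ]]
0.164711471357139 -87.8317281978914
0.26139242609056407 -177.53846409390232
0.1647953258385936 91.57700766598653
0.2596914964022052 2.4468916587817118
org [ 0.53288315 -0.37331732  0.185     ]
hook [[ 0.52568295 -0.1854667   0.18      ]
 [ 0.53106391 -0.28436083  0.18      ]] -86.88553172281382
hooktip (array([ 0.52506797, -0.18601071,  0.17760345]), np.float64(0.001313850171748841))
grip (array([0.55935015, 0.04640293, 0.19318819]), np.float64(0.001272101861009323))
knob (array([0.54400457, 0.26265058, 0.07012718]), np.float64(0.0014961700707139204))
gripdir 0.02775454937749445 -37.45466451719313
tray [0.54478818 0.27435485 0.014     ] [[0.60769179 0.34362442 0.014     ]
 [0.61417828 0.21076002 0.014     ]
 [0.48217008 0.20427645 0.014     ]
 [0.47511257 0.33875849 0.014     ]]
```

View pics/s3.png

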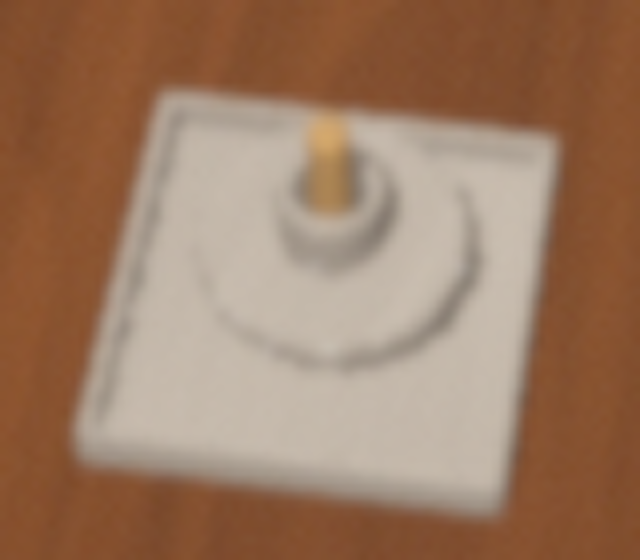

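```bash
cat >> h.py <<'E'
def inc(p,yaw,s=None):
    s=s or r.get_state(); R0=R.from_euler('xyz',s['eef_rot'],degrees=True)
    R1=R.from_euler('xyz',[180,0,yaw],degrees=True)
    return (R0.inv().apply(np.array(p)-s['tcp_pos'])).round(4).tolist(),(R0.inv()*R1).as_rotvec().round(4).tolist()
E
python3 - <<'E'
from h import *
print(inc([.559,.046,.34],-37.5)); print(inc([.559,.12,.34],-37.5))
E
```

```text
([0.5261, 0.4803, -0.1135], [0.0012, -0.0004, 0.3826])
([0.5063, 0.4091, -0.1136], [0.0012, -0.0004, 0.3826])
```

Call:
step_arm(increments=[[[0.03,0.027,-0.03],[0,0,0.02],0],[[0.07,0.064,-0.06],[0,0,0.06],0],[[0.11,0.1,-0.09],[0,0,0.1],0],[[0.145,0.132,-0.11],[0,0,0.15],0],[[0.18,0.164,-0.113],[0,0,0.2],0],[[0.215,0.196,-0.113],[0,0,0.25],0],[[0.25,0.228,-0.113],[0,0,0.3],0],[[0.285,0.26,-0.113],[0,0,0.35],0],[[0.32,0.292,-0.113],[0,0,0.38],0],[[0.35,0.32,-0.113],[0,0,0.38],0]])

```text
time_s: 1.15
tcp_pos: [0.4317, 0.248, 0.3397]
eef_rot: [-180.0, 0.0, -37.4]
contact_force: [1.2, 0.5, 0.3]
gripper_width: 0.0879
```

Run:
```python
from h import *
s=r.get_state();print(s['time_s'],s['tcp_pos'],s['eef_rot'],s['joints'])
print(inc([.559,.046,.34],-37.5))
```

```text
1.15 [0.43172918 0.24799714 0.33973734] [-1.79970013e+02  6.08070675e-03 -3.73812185e+01] [ 5.25270401e+01  2.95382773e-01 -9.96699777e+00 -6.22894329e-03
 -7.97076425e+01  9.28511589e-02]
([0.2238, 0.0832, -0.0003], [-0.0005, 0.0001, 0.0021])
```

Call:
step_arm(increments=[[[0.045,0.017,0],[0,0,0],0],[[0.09,0.033,0],[0,0,0],0],[[0.135,0.05,0],[0,0,0],0],[[0.175,0.065,0],[0,0,0],0],[[0.205,0.076,0],[0,0,0],0],[[0.22,0.082,0],[0,0,0],0],[[0.224,0.083,0],[0,0,0],0],[[0.224,0.083,0],[0,0,0],0],[[0.224,0.083,0],[0,0,0],0]])

```text
time_s: 2.05
tcp_pos: [0.5587, 0.0486, 0.3395]
eef_rot: [180.0, 0.0, -37.3]
contact_force: [1.1, -0.5, -1.1]
gripper_width: 0.0879
```

Run:
```python
from h import *
c=snap('wrist','w1');s=c['s'];print(s['time_s'],s['tcp_pos'],s['eef_rot'])
```

```text
2.05 [0.55866536 0.04860404 0.33947411] [ 1.79998872e+02  1.34307942e-02 -3.73248620e+01]
```

View pics/w1.png

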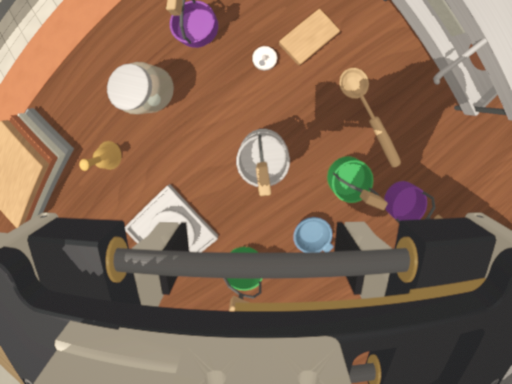

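The wrist view shows the pail's block at about (264,180), nearly radial, with the hook at (460,60). I'll measure the block, the pail rim and the hook tip.

Run:
```python
from h import *
c=load('w1')
im=cv2.imread('pics/w1.png'); 
cv2.imwrite('pics/w1a.png',cv2.resize(im[120:205,215:315],None,fx=7,fy=7,interpolation=2))
cv2.imwrite('pics/w1b.png',cv2.resize(im[20:110,410:510],None,fx=6,fy=6,interpolation=2))
print(proj(c,[[.559,.046,.211],[.559,.046,.182],[.555,.046,.102],[.526,-.208,.1695],[.525,-.186,.1776]]))
```

```text
[[263.56324602 181.03604595]
 [263.3685861  174.45283629]
 [264.76415376 163.4089811 ]
 [443.00092633  73.66277737]
 [435.47711455  82.72271283]]
```

View pics/w1a.png

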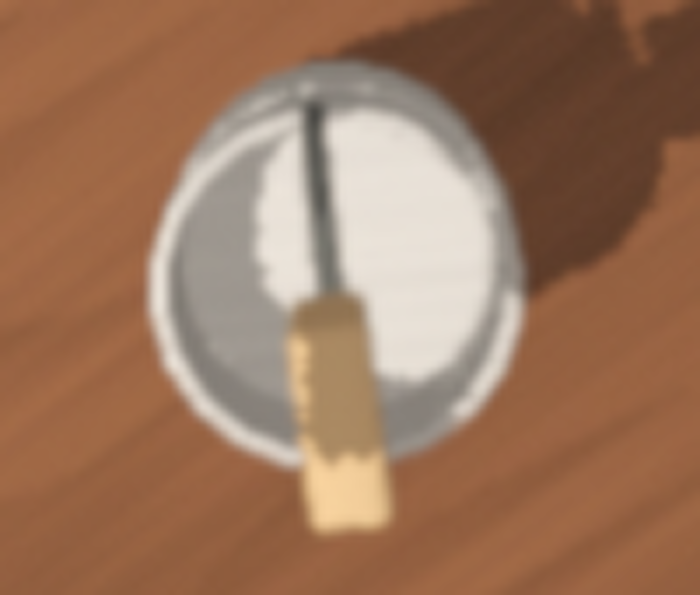

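View pics/w1b.png

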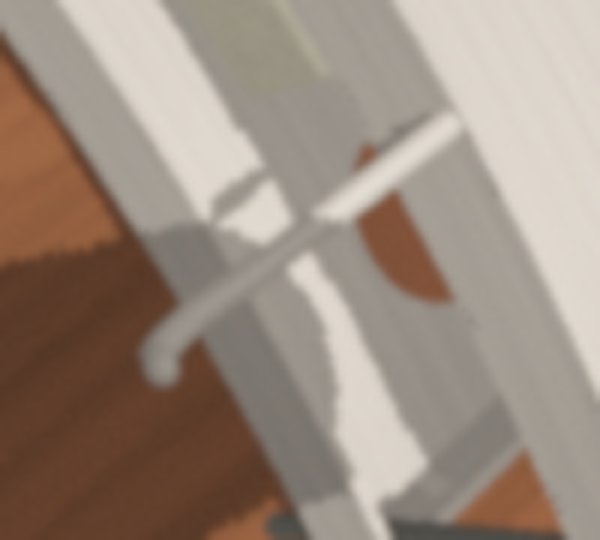

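Run:
```python
from h import *
c=load('w1')
def up(u0,v0,f,pts): return [[u0+(u+.5)/f-.5,v0+(v+.5)/f-.5] for u,v in pts]
P=onz(c,up(215,120,7,[(300,332),(368,330),(390,525),(310,530)]),.211);print(P,P.mean(0))
for a,b in((0,3),(1,2)):
    d=P[a]-P[b];print(np.linalg.norm(d),np.degrees(np.arctan2(d[1],d[0])))
h=onz(c,up(410,20,6,[(160,365),(455,125)]),.18);d=h[1]-h[0];print(h,np.degrees(np.arctan2(d[1],d[0])))
# rim ellipse of pail outer at z .102
E=up(215,120,7,[(152,280),(523,280),(180,390),(340,60)]);print(onz(c,E,.102))
print(inc([.5595,.0465,.2],-37.5),inc([.5595,.0465,.189],-40))
```

```text
[[0.57398801 0.04216272 0.211     ]
 [0.56842304 0.03440623 0.211     ]
 [0.54370105 0.04913528 0.211     ]
 [0.55009328 0.05873571 0.211     ]] [0.55905134 0.04610998 0.211     ]
0.029079577451990427 -34.74453264309503
0.028777109794513398 -30.78593995543617
[[ 0.5273795  -0.18725211  0.18      ]
 [ 0.52965766 -0.29542498  0.18      ]] -88.79350370076267
[[0.58264938 0.07332511 0.102     ]
 [0.5391504  0.01636808 0.102     ]
 [0.56219885 0.08256616 0.102     ]
 [0.59431776 0.01877701 0.102     ]]
([0.0021, 0.0013, 0.1396], [-0.0002, 0.0001, 0.0036]) ([0.0021, 0.0013, 0.1506], [-0.0002, 0.0001, 0.0472])
```

Call:
step_arm(increments=[[[0.002,0.002,0.02],[0,0,-0.03],0],[[0.002,0.002,0.05],[0,0,-0.075],0],[[0.002,0.002,0.08],[0,0,-0.075],0],[[0.002,0.002,0.11],[0,0,-0.075],0],[[0.002,0.002,0.13],[0,0,-0.075],0],[[0.002,0.002,0.145],[0,0,-0.075],0],[[0.002,0.002,0.153],[0,0,-0.075],0],[[0.002,0.002,0.153],[0,0,-0.075],0],[[0.002,0.002,0.153],[0,0,-0.075],0.3]], force=20)

```text
time_s: 3.0
tcp_pos: [0.5597, 0.0458, 0.1874]
eef_rot: [-180.0, -0.0, -33.0]
contact_force: [-0.1, 0.4, 0.7]
gripper_width: 0.0837
```

Call:
step_arm(increments=[[[0,0,0],[0,0,0],0.6],[[0,0,0],[0,0,0],0.8],[[0,0,0],[0,0,0],1],[[0,0,0],[0,0,0],1],[[0,0,0],[0,0,0],1],[[0,0,0],[0,0,0],1],[[0,0,0],[0,0,0],1]])

```text
time_s: 3.7
tcp_pos: [0.5594, 0.0452, 0.1865]
eef_rot: [180.0, 0.0, -33.0]
contact_force: [-0.7, 0.3, -0.2]
gripper_width: 0.0293
```

Run:
```python
from h import *
c=snap('wrist','w2');s=c['s'];print(s['time_s'],s['tcp_pos'],s['eef_rot'],s['gripper_width'],s['contact_force'])
snap('side','s2x')
```

```text
3.7 [0.55936167 0.04521465 0.18653985] [ 1.79993695e+02  2.86919932e-03 -3.30499225e+01] 0.02925917472595243 [-0.65542105  0.26300087 -0.15942335]
```

View pics/w2.png

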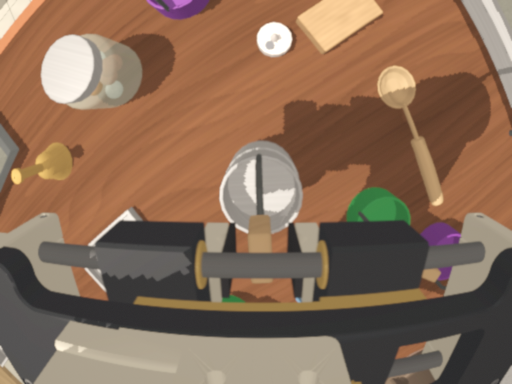

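The block is centred between the still-closing pads at about (262,250). I'll finish the close.

Call:
step_arm(increments=[[[0,0,0],[0,0,0],1],[[0,0,0],[0,0,0],1],[[0,0,0],[0,0,0],1],[[0,0,0],[0,0,0],1],[[0,0,0],[0,0,0],1],[[0,0,0],[0,0,0],1]], force=25)

```text
time_s: 4.4
tcp_pos: [0.5593, 0.0453, 0.1865]
eef_rot: [180.0, 0.0, -33.0]
contact_force: [-0.3, -0.4, -0.8]
gripper_width: 0.0116
```

Call:
step_arm(increments=[[[0,0,-0.005],[0,0,0],1],[[0,0,-0.015],[0,0,0],1],[[0,0,-0.035],[0,0,0],1],[[0,0,-0.06],[0,0,0],1],[[0,0,-0.085],[0,0,0],1],[[0,0,-0.105],[0,0,0],1],[[0,0,-0.115],[0,0,0],1],[[0,0,-0.115],[0,0,0],1]])

```text
time_s: 5.2
tcp_pos: [0.56, 0.0454, 0.3033]
eef_rot: [-179.9, -0.1, -33.0]
contact_force: [0.4, -0.8, -1.3]
gripper_width: 0.0121
```

Run:
```python
from h import *
s=r.get_state();print(s['time_s'],s['tcp_pos'],s['gripper_width'],s['contact_force'])
print(inc([.523,-.12,.30],2.3))
snap('top','t3');snap('side','s3x')
t=load('t3')
im=cv2.imread('pics/t3.png'); cv2.imwrite('pics/t3a.png',cv2.resize(im[140:260,170:300],None,fx=5,fy=5,interpolation=2))
```

```text
5.2 [0.55995127 0.04540981 0.30332801] 0.012092963929444067 [ 0.44459179 -0.81410199 -1.29176181]
([0.0592, 0.1588, 0.0031], [-0.0018, -0.0025, -0.6169])
```

View pics/t3a.png

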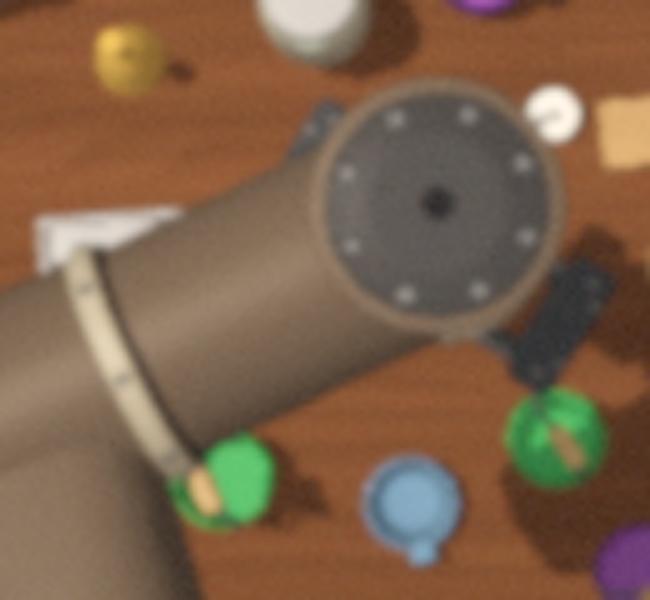

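View pics/s3x.png

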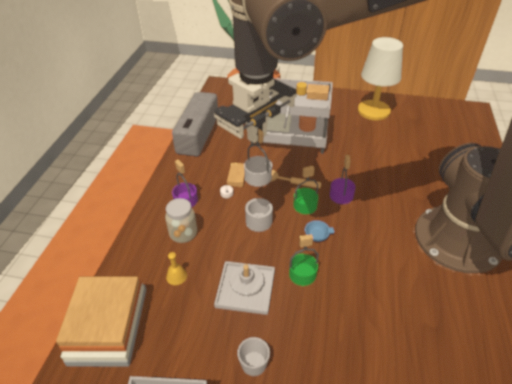

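The pail is lifted at about (257,170) in the side view, and the tin stays open and in place at (259,214). Next is the pre-hook pose.

Call:
step_arm(increments=[[[0.006,0.016,0],[0,0,-0.06],1],[[0.015,0.04,0],[0,0,-0.15],1],[[0.025,0.065,0],[0,0,-0.25],1],[[0.035,0.09,0],[0,0,-0.36],1],[[0.045,0.115,0],[0,0,-0.46],1],[[0.053,0.138,0],[0,0,-0.55],1],[[0.058,0.152,0],[0,0,-0.6],1],[[0.059,0.159,0],[0,0,-0.616],1],[[0.059,0.159,0],[0,0,-0.616],1]])

```text
time_s: 6.2
tcp_pos: [0.5214, -0.1207, 0.3006]
eef_rot: [-180.0, 0.1, 2.1]
contact_force: [0.7, 0.2, -0.8]
gripper_width: 0.0116
```

Run:
```python
from h import *
c=snap('wrist','w4');s=c['s'];print(s['time_s'],s['tcp_pos'],s['eef_rot'],s['gripper_width'],s['contact_force'])
snap('side','s4x');snap('top','t4')
im=cv2.imread('pics/s4x.png'); cv2.imwrite('pics/s4a.png',cv2.resize(im[60:220,200:350],None,fx=4,fy=4,interpolation=2)[:600])
```

```text
6.2 [ 0.52143365 -0.12065911  0.30062888] [-1.79994748e+02  9.50064641e-02  2.13606889e+00] 0.011640463639779759 [ 0.74419273  0.15918345 -0.75373369]
```

View pics/s4a.png

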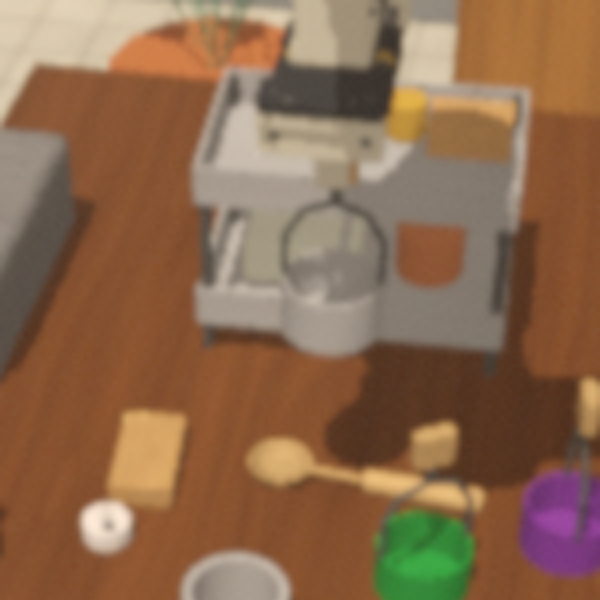

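View pics/w4.png

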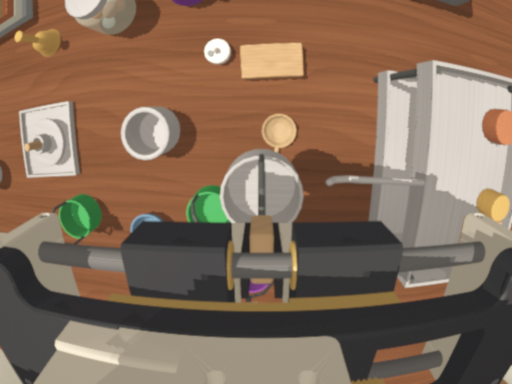

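The wrist view shows the pail held square, with the hook tip at (330,182) and its root at (425,181). I'll measure the hook from this view, along with the tin at (151,133).

Run:
```python
from h import *
c=load('w4')
h=onz(c,[[329,182],[420,181.5]],.18);d=h[1]-h[0];print(h,np.degrees(np.arctan2(d[1],d[0])))
h=onz(c,[[328,182],[375,178],[421,181.5]],.178);print(h)
im=cv2.imread('pics/w4.png')
cv2.imwrite('pics/w4a.png',cv2.resize(im[140:220,310:440],None,fx=6,fy=6,interpolation=2))
cv2.imwrite('pics/w4b.png',cv2.resize(im[90:180,10:190],None,fx=4,fy=4,interpolation=2))
print(proj(c,[[.56,.046,.06],[.5265,-.208,.1695],[.525,-.182,.1835]]))
```

```text
[[ 0.52672955 -0.18727263  0.18      ]
 [ 0.53168955 -0.29031289  0.18      ]] -87.24411041626875
[[ 0.52618692 -0.18674537  0.178     ]
 [ 0.53247267 -0.23650942  0.178     ]
 [ 0.53128362 -0.29286335  0.178     ]]
[[143.90145875 132.29406572]
 [346.07177674 180.43534946]
 [324.38226922 184.41845141]]
```

View pics/w4a.png

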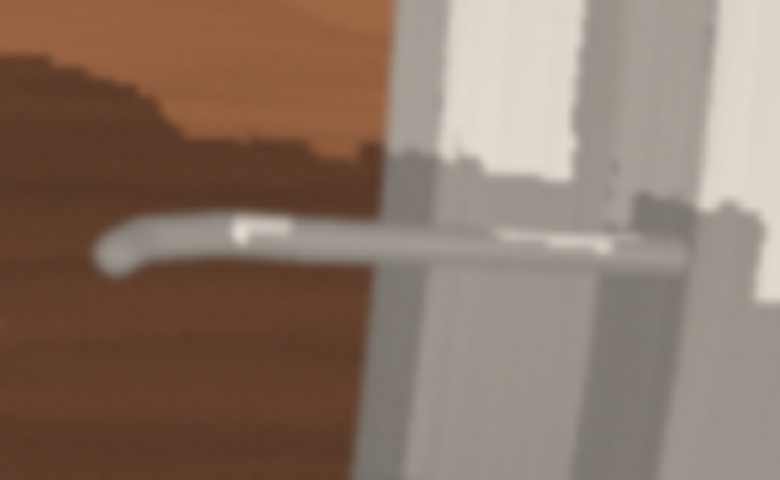

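View pics/w4b.png

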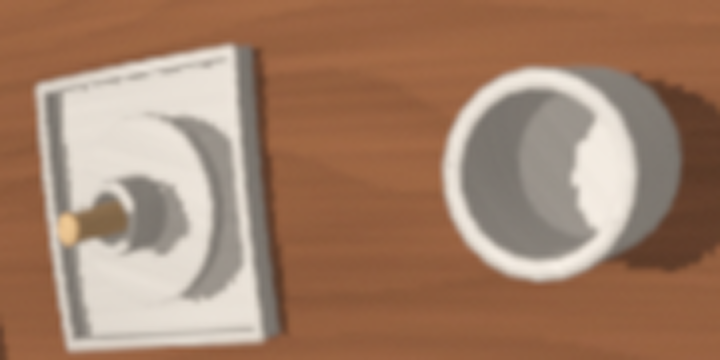

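Call:
step_arm(increments=[[[0.002,0,0.015],[0,0,0],1],[[0.003,0,0.035],[0,0,0],1],[[0.003,0,0.055],[0,0,0],1],[[0.003,0,0.07],[0,0,0],1],[[0.003,0,0.077],[0,0,0],1],[[0.003,0.0,0.077],[0,0,0],1],[[0.003,0.01,0.077],[0,0,0],1],[[0.003,0.02,0.077],[0,0,0],1],[[0.003,0.03,0.077],[0,0,0],1],[[0.003,0.04,0.077],[0,0,0],1]])

```text
time_s: 7.35
tcp_pos: [0.5269, -0.1612, 0.225]
eef_rot: [180.0, -0.0, 2.2]
contact_force: [-0.1, -0.1, -1.9]
gripper_width: 0.0121
```

Run:
```python
from h import *
c=snap('wrist','w5');s=c['s'];print(s['time_s'],s['tcp_pos'],s['eef_rot'],s['gripper_width'],s['contact_force'])
snap('side','s5x')
im=cv2.imread('pics/s5x.png'); cv2.imwrite('pics/s5a.png',cv2.resize(im[80:180,240:350],None,fx=5,fy=5,interpolation=2)[:600])
```

```text
7.35 [ 0.52686061 -0.16118592  0.22502824] [ 1.79995160e+02 -4.28737932e-02  2.21870657e+00] 0.012111904773066182 [-0.11528095 -0.12268158 -1.8875703 ]
```

View pics/s5a.png

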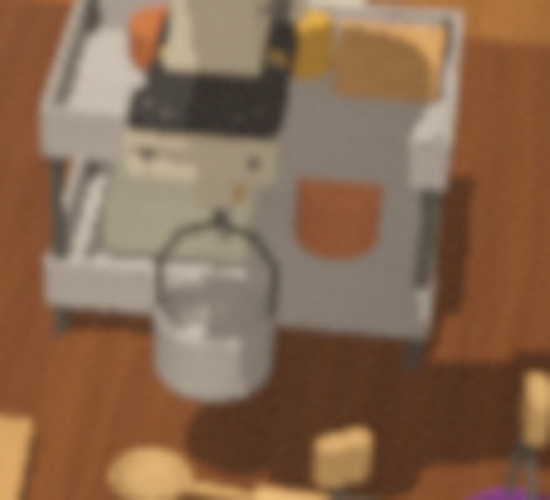

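View pics/w5.png

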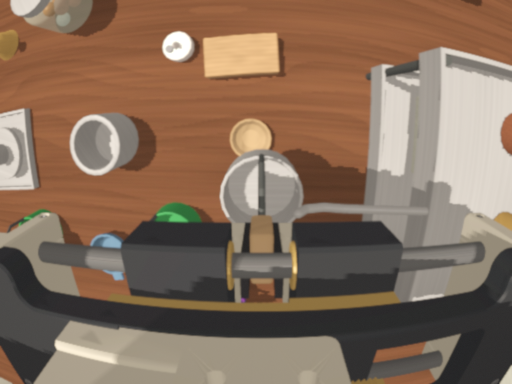

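Run:
```python
from h import *
c=load('w5'); print(onz(c,[[302,212],[420,211]],.178))
print(inc([.5275,-.208,.222],2.3))
```

```text
[[ 0.52715212 -0.19137835  0.178     ]
 [ 0.52996718 -0.29046021  0.178     ]]
([-0.0009, 0.0464, 0.0027], [0.0002, -0.0002, -0.0026])
```

Call:
step_arm(increments=[[[0,0.008,0],[0,0,0],1],[[0,0.018,0],[0,0,0],1],[[0,0.028,0],[0,0,0],1],[[0,0.038,0],[0,0,0],1],[[0,0.047,0],[0,0,0],1],[[0,0.047,0],[0,0,0],1]])

```text
time_s: 8.05
tcp_pos: [0.5285, -0.2082, 0.2244]
eef_rot: [180.0, 0.0, 2.2]
contact_force: [0.7, 0.8, -0.8]
gripper_width: 0.0115
```

Run:
```python
from h import *
c=snap('wrist','w6');s=c['s'];print(s['time_s'],s['tcp_pos'],s['eef_rot'],s['gripper_width'],s['contact_force'])
snap('side','s6x')
im=cv2.imread('pics/s6x.png'); cv2.imwrite('pics/s6a.png',cv2.resize(im[80:180,240:350],None,fx=5,fy=5,interpolation=2)[:600])
```

```text
8.05 [ 0.52846618 -0.20819917  0.22437986] [1.79992049e+02 1.92412385e-02 2.17744014e+00] 0.011501572338770806 [ 0.67158178  0.81933849 -0.79581159]
```

View pics/s6a.png

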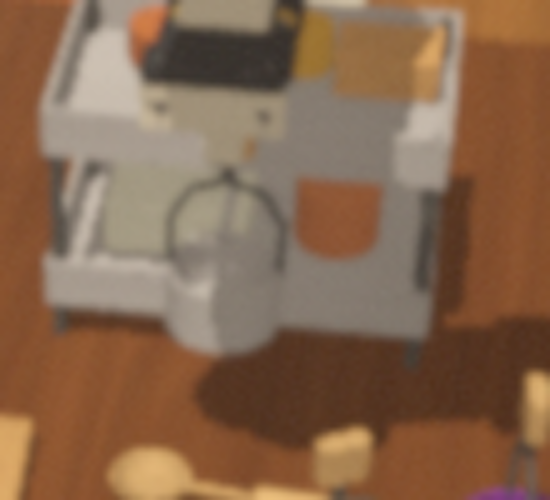

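View pics/w6.png

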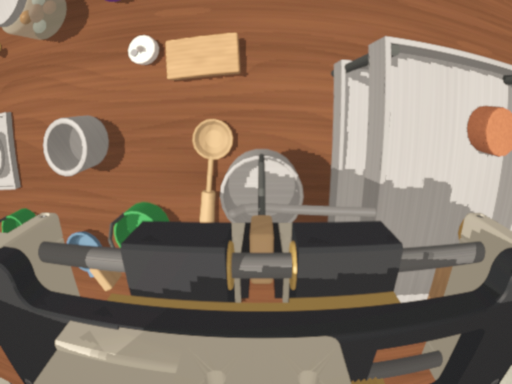

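The side view shows the hook end inside the arch at about (232,200), and the wrist view agrees. I'll lower slowly while watching the force.

Call:
step_arm(increments=[[[0,0,0.006],[0,0,0],1],[[0,0,0.013],[0,0,0],1],[[0,0,0.02],[0,0,0],1],[[0,0,0.024],[0,0,0],1],[[0,0,0.026],[0,0,0],1],[[0,0,0.027],[0,0,0],1],[[0,0,0.027],[0,0,0],1]])

```text
time_s: 8.85
tcp_pos: [0.5286, -0.207, 0.1976]
eef_rot: [180.0, -0.0, 2.3]
contact_force: [0.2, 0.3, -1.2]
gripper_width: 0.0118
```

Call:
step_arm(increments=[[[0,0,0.001],[0,0,0],1],[[0,0,0.002],[0,0,0],1],[[0,0,0.003],[0,0,0],1],[[0,0,0.003],[0,0,0],1]])

```text
time_s: 9.25
tcp_pos: [0.5288, -0.2071, 0.1951]
eef_rot: [180.0, -0.0, 2.3]
contact_force: [-1.1, 0.0, 3.1]
gripper_width: 0.0117
```

Contact came at the predicted height. Opening now.

Call:
step_arm(increments=[[[0,0,0],[0,0,0],0.85],[[0,0,0],[0,0,0],0.8],[[0,0,0],[0,0,0],0.7],[[0,0,0],[0,0,0],0.6],[[0,0,0],[0,0,0],0.5],[[0,0,0],[0,0,0],0.4]])

```text
time_s: 9.85
tcp_pos: [0.5285, -0.207, 0.1945]
eef_rot: [-180.0, 0.0, 2.2]
contact_force: [-0.4, -1.1, -0.3]
gripper_width: 0.0439
```

Run:
```python
from h import *
c=snap('wrist','w7');s=c['s'];print(s['time_s'],s['tcp_pos'],s['eef_rot'],s['gripper_width'],s['contact_force'])
snap('side','s7x')
im=cv2.imread('pics/s7x.png'); cv2.imwrite('pics/s7a.png',cv2.resize(im[80:180,240:350],None,fx=5,fy=5,interpolation=2)[:600])
```

```text
9.85 [ 0.52851217 -0.20701715  0.1944958 ] [-1.79998084e+02  6.86467353e-03  2.24565858e+00] 0.04388837268879364 [-0.44238035 -1.08144903 -0.25960862]
```

View pics/s7a.png

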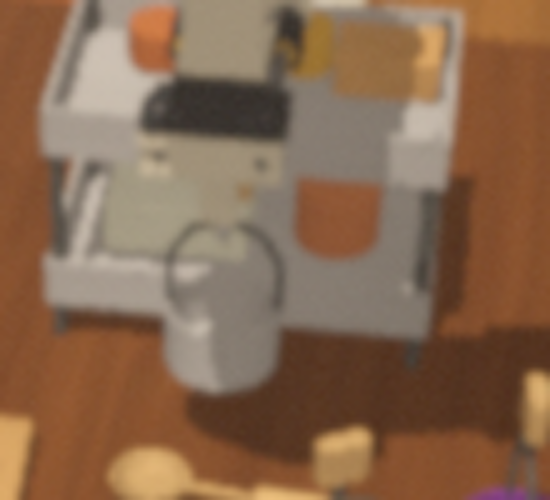

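View pics/w7.png

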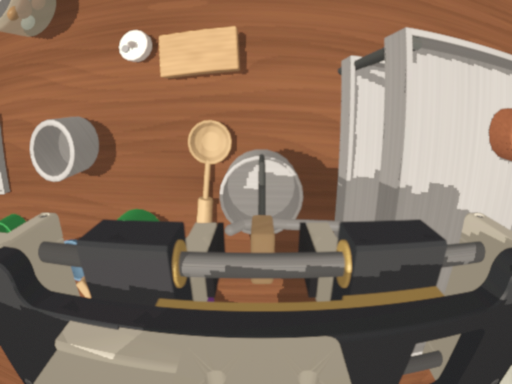

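The pail hangs at its seat. While the gripper opens and rises, I'll get the tin and lid positions from earlier views.

Call:
step_arm(increments=[[[0,0,0],[0,0,0],0.2],[[0,0,-0.005],[0,0,0],0.1],[[0,0,-0.02],[0,0,0],0],[[0,0,-0.045],[0,0,0],0],[[0,0,-0.08],[0,0,0],0],[[0,0,-0.11],[0,0,0],0],[[0,0,-0.13],[0,0,0],0],[[0,0,-0.135],[0,0,0],0]])

```text
time_s: 10.75
tcp_pos: [0.5295, -0.2073, 0.3329]
eef_rot: [179.9, -0.3, 2.3]
contact_force: [0.9, -0.3, 0.1]
gripper_width: 0.0873
```

Run:
```python
from h import *
c=snap('wrist','w8');s=c['s'];print(s['time_s'],s['tcp_pos'],s['eef_rot'],s['gripper_width'],s['contact_force'])
snap('side','s8x');snap('top','t8')
im=cv2.imread('pics/s8x.png'); cv2.imwrite('pics/s8a.png',cv2.resize(im[80:300,200:350],None,fx=4,fy=4,interpolation=2)[:600])
# tin in w4
def up(u0,v0,f,pts): return [[u0+(u+.5)/f-.5,v0+(v+.5)/f-.5] for u,v in pts]
c=load('w4')
pts=[(443,170),(540,67),(637,172),(540,280),(470,95),(610,95),(612,250),(472,250)]
P=onz(c,up(10,90,4,pts),.06)[:,:2]
A=np.c_[2*P,np.ones(len(P))];x=np.linalg.lstsq(A,(P**2).sum(1),rcond=None)[0];print('tin',x[:2],np.sqrt(x[2]+x[0]**2+x[1]**2))
print('knob top wrist',onz(c,up(10,90,4,[(68,229)]),.078))
```

```text
10.75 [ 0.52945219 -0.20734122  0.33287261] [179.93587284  -0.26630793   2.25569475] 0.08733172389982566 [ 0.90986788 -0.31007444  0.08136805]
tin [0.55884918 0.0459883 ] 0.038436735994243826
knob top wrist [[0.54584151 0.26269184 0.078     ]]
```

View pics/s8a.png

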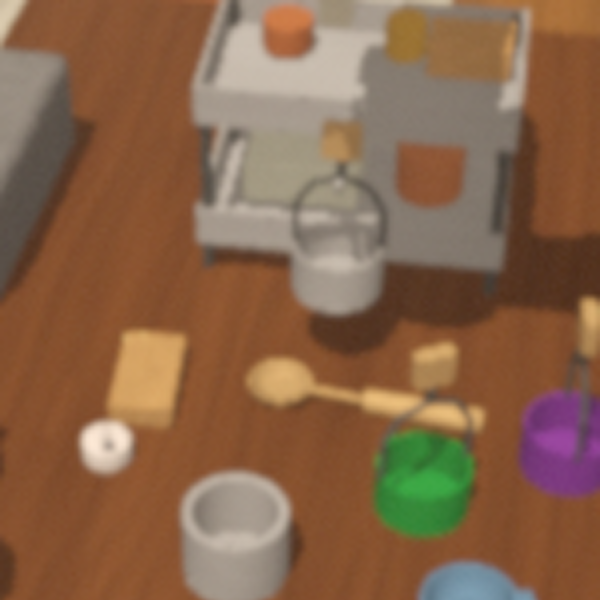

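View pics/w8.png

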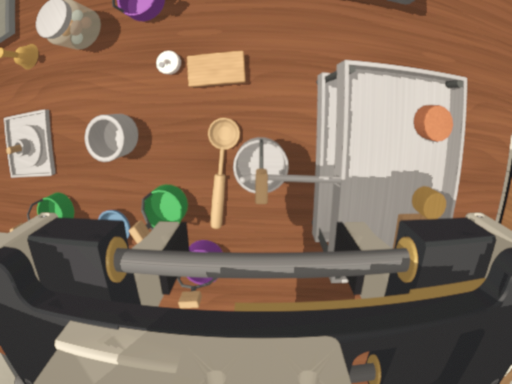

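The pail hangs upright and free at (338,240) in the crop. The tin is at about (0.559, 0.046) and the knob at about (0.545, 0.263). I'll move over the lids.

Call:
step_arm(increments=[[[0.001,-0.02,0],[0,0,0],0],[[0.004,-0.06,0],[0,0,0.01],0],[[0.008,-0.11,0],[0,0,0.02],0],[[0.012,-0.16,0],[0,0,0.03],0],[[0.016,-0.21,0.01],[0,0,0.035],0],[[0.02,-0.26,0.02],[0,0,0.035],0],[[0.023,-0.31,0.03],[0,0,0.035],0],[[0.027,-0.36,0.045],[0,0,0.035],0],[[0.03,-0.405,0.06],[0,0,0.035],0],[[0.032,-0.44,0.07],[0,0,0.035],0]])

```text
time_s: 11.9
tcp_pos: [0.542, 0.2359, 0.2568]
eef_rot: [179.9, 0.2, 0.3]
contact_force: [-0.1, -0.7, -0.9]
gripper_width: 0.0872
```

Run:
```python
from h import *
s=r.get_state();print(s['time_s'],s['tcp_pos'],s['eef_rot'])
print(inc([.545,.2627,.23],0))
t=load('top0')
print('green',onz(t,[[212,235],[279,228]],.1),onz(t,[[211,238],[283,230]],.14),'jar',onz(t,[[231,139]],.1))
```

```text
11.9 [0.54203396 0.23591036 0.25681688] [1.79903892e+02 1.58725527e-01 2.84892471e-01]
([0.0032, -0.0268, 0.0268], [0.0017, 0.0028, 0.005])
green [[ 0.41532898  0.20442876  0.1       ]
 [ 0.43513909 -0.03347622  0.1       ]] [[ 0.40789591  0.20338887  0.14      ]
 [ 0.43015878 -0.04460295  0.14      ]] jar [[0.75690194 0.13149528 0.1       ]]
```

Call:
step_arm(increments=[[[0.002,-0.015,0.015],[0.002,0.002,0.005],0],[[0.003,-0.024,0.025],[0.002,0.002,0.005],0],[[0.003,-0.026,0.03],[0.002,0.002,0.005],0],[[0.003,-0.026,0.03],[0.002,0.002,0.005],0],[[0.003,-0.026,0.03],[0.002,0.002,0.005],0]])

```text
time_s: 12.4
tcp_pos: [0.5464, 0.2589, 0.23]
eef_rot: [-179.9, -0.1, -0.1]
contact_force: [-0.4, 0.1, -0.2]
gripper_width: 0.0873
```

Run:
```python
from h import *
c=snap('wrist','w9');s=c['s'];print(s['time_s'],s['tcp_pos'],s['eef_rot'])
print(proj(c,[[.5455,.2627,.078],[.5455,.2627,.05]]))
im=cv2.imread('pics/w9.png'); cv2.imwrite('pics/w9a.png',cv2.resize(im[120:260,190:330],None,fx=4.2,fy=4.2,interpolation=2))
```

```text
12.4 [0.5464123  0.25893908 0.2300427 ] [-1.79883968e+02 -1.37099579e-01 -9.66067189e-02]
[[257.98648226 178.51086892]
 [258.2891425  172.83057873]]
```

View pics/w9.png

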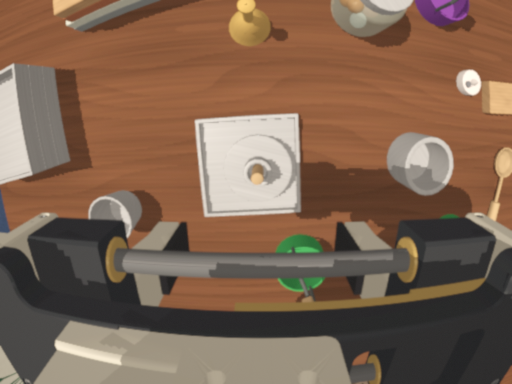

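View pics/w9a.png

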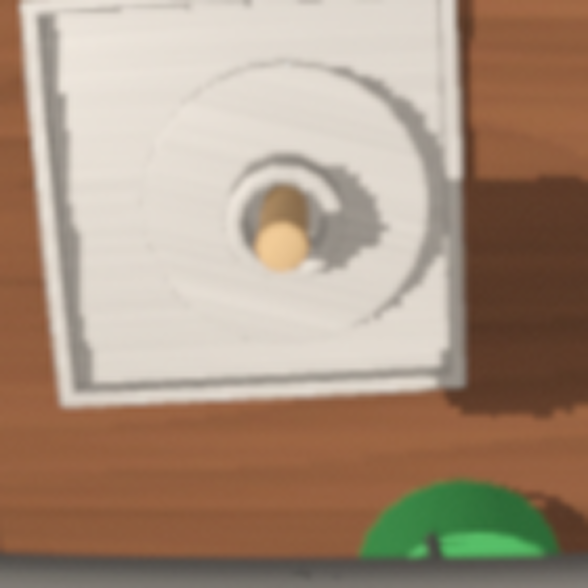

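Run:
```python
from h import *
c=load('w9'); p=onz(c,[[257.0,178.3]],.078); print(p); print(onz(c,[[190+235/4.2+11,120+215/4.2]],.05))
print(inc([p[0][0],p[0][1],.0545],0))
```

```text
[[0.54573582 0.26375747 0.078     ]]
[[0.54746036 0.26424488 0.05      ]]
([-0.0013, -0.0042, 0.1759], [-0.0025, -0.0029, -0.0018])
```

Call:
step_arm(increments=[[[-0.001,-0.004,0.02],[-0.002,-0.002,0],0],[[-0.001,-0.004,0.05],[-0.002,-0.002,0],0],[[-0.001,-0.004,0.085],[-0.002,-0.002,0],0],[[-0.001,-0.004,0.115],[-0.002,-0.002,0],0],[[-0.001,-0.004,0.14],[-0.002,-0.002,0],0],[[-0.001,-0.004,0.158],[-0.002,-0.002,0],0],[[-0.001,-0.004,0.17],[-0.002,-0.002,0],0],[[-0.001,-0.004,0.175],[-0.002,-0.002,0],0.2],[[-0.001,-0.004,0.175],[-0.002,-0.002,0],0.4],[[-0.001,-0.004,0.175],[-0.002,-0.002,0],0.55]], force=30)

```text
time_s: 13.45
tcp_pos: [0.5461, 0.2646, 0.0557]
eef_rot: [-179.9, -0.1, -0.0]
contact_force: [0.1, 0.2, 0.9]
gripper_width: 0.0694
```

Run:
```python
from h import *
c=snap('wrist','w10');s=c['s'];print(s['time_s'],s['tcp_pos'],s['eef_rot'],s['gripper_width'],s['contact_force'])
```

```text
13.45 [0.54614366 0.2645834  0.05566991] [-1.79944496e+02 -7.59797866e-02 -4.30694186e-02] 0.06939095518559994 [0.08445802 0.2357303  0.87397271]
```

View pics/w10.png

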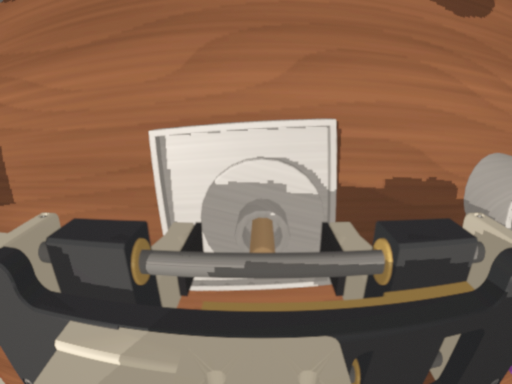

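The knob at (262,235) is centred between the fingers. Closing.

Call:
step_arm(increments=[[[0,0,0.001],[0,0,0],0.7],[[0,0,0.001],[0,0,0],0.8],[[0,0,0.001],[0,0,0],1],[[0,0,0.001],[0,0,0],1],[[0,0,0.001],[0,0,0],1],[[0,0,0.001],[0,0,0],1],[[0,0,0.001],[0,0,0],1],[[0,0,0.001],[0,0,0],1],[[0,0,0.001],[0,0,0],1],[[0,0,0.001],[0,0,0],1]])

```text
time_s: 14.5
tcp_pos: [0.5455, 0.2642, 0.0536]
eef_rot: [180.0, 0.0, -0.0]
contact_force: [-0.3, -0.7, -0.1]
gripper_width: 0.0131
```

Call:
step_arm(increments=[[[0,0,0],[0,0,0],1],[[0,0,0],[0,0,0],1],[[0,0,0],[0,0,0],1]])

```text
time_s: 14.8
tcp_pos: [0.5455, 0.2643, 0.0535]
eef_rot: [180.0, 0.0, -0.0]
contact_force: [-0.4, 0.1, 0.7]
gripper_width: 0.0133
```

Call:
step_arm(increments=[[[0,0,-0.004],[0,0,0],1],[[0,0,-0.012],[0,0,0],1],[[0,0,-0.025],[0,0,0],1],[[0,0,-0.045],[0,0,0],1],[[0,0,-0.07],[0,0,0],1],[[0,0,-0.095],[0,0,0],1],[[0,0,-0.115],[0,0,0],1],[[0,0,-0.127],[0,0,0],1],[[0,0,-0.13],[0,0,0],1],[[0,0,-0.13],[0,0,0],1]])

```text
time_s: 15.8
tcp_pos: [0.5453, 0.2642, 0.1837]
eef_rot: [-180.0, -0.0, -0.1]
contact_force: [-0.1, -0.9, -3.9]
gripper_width: 0.013
```

Run:
```python
from h import *
c=snap('wrist','w11');s=c['s'];print(s['time_s'],s['tcp_pos'],s['eef_rot'],s['gripper_width'],s['contact_force'],s['moment'])
snap('side','s11x')
im=cv2.imread('pics/s11x.png'); cv2.imwrite('pics/s11a.png',cv2.resize(im[170:320,180:330],None,fx=4,fy=4,interpolation=2)[:600])
```

```text
15.8 [0.54532508 0.264248   0.18371373] [-1.79971810e+02 -3.35777698e-03 -5.51112161e-02] 0.012990315749988678 [-0.08558569 -0.94274844 -3.9064742 ] [-0.05926625  0.04120621  0.00051399]
```

View pics/s11a.png

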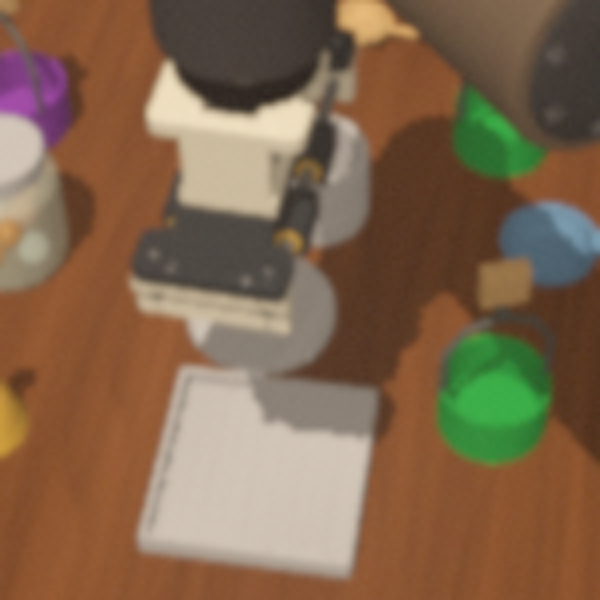

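View pics/w11.png

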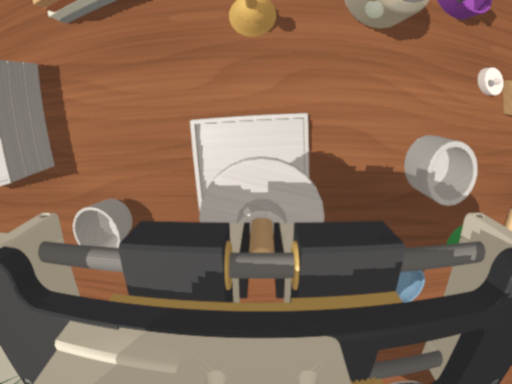

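Both lids are lifted together and the tray is empty. I'll fit the lid plate relative to the tool and refine the tin from several wrist views.

Run:
```python
from h import *
for f,(x0,y0,x1,y1) in {'w9':(375,120,465,205),'w11':(395,125,485,210)}.items():
    im=cv2.imread(f'pics/{f}.png');cv2.imwrite(f'pics/{f}t.png',cv2.resize(im[y0:y1,x0:x1],None,fx=6,fy=6,interpolation=2))
im=cv2.imread('pics/w11.png');cv2.imwrite('pics/w11l.png',cv2.resize(im[140:230,190:335],None,fx=5,fy=5,interpolation=2))
```

```text
(no output)
```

View pics/w9t.png

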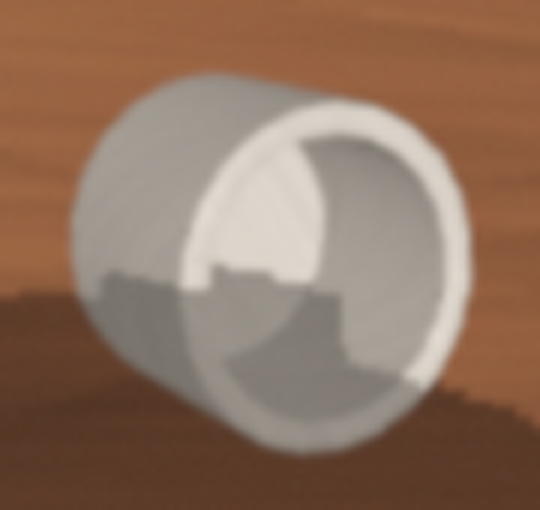

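View pics/w11t.png

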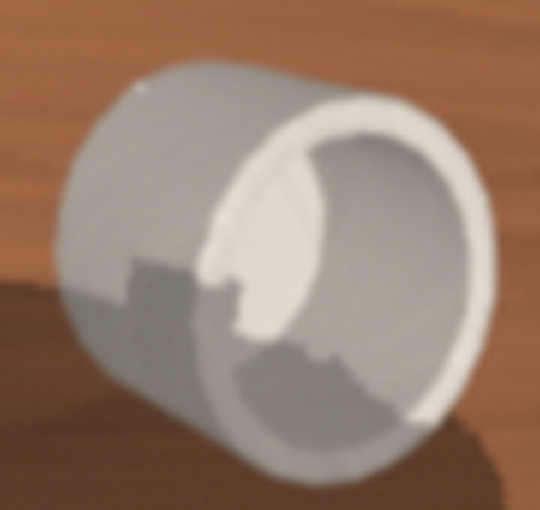

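View pics/w11l.png

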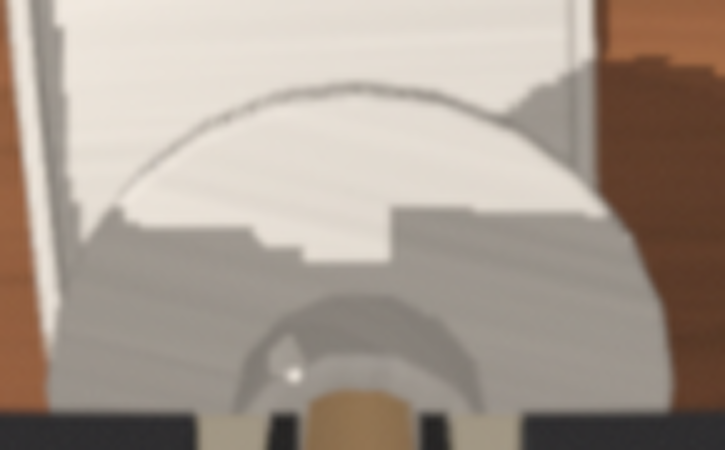

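Run:
```python
from h import *
def up(u0,v0,f,pts): return [[u0+(u+.5)/f-.5,v0+(v+.5)/f-.5] for u,v in pts]
def circ(P):
    P=P[:,:2];A=np.c_[2*P,np.ones(len(P))];x=np.linalg.lstsq(A,(P**2).sum(1),rcond=None)[0];return x[:2],np.sqrt(x[2]+x[0]**2+x[1]**2)
c=load('w9');print('tin9',circ(onz(c,up(375,120,6,[(183,270),(230,155),(340,98),(430,145),(472,260),(420,395),(310,453),(215,400)]),.06)))
c=load('w11');print('tin11',circ(onz(c,up(395,125,6,[(197,270),(255,155),(365,96),(455,145),(496,270),(440,415),(320,487),(220,415)]),.06)))
print('lid',circ(onz(c,up(190,140,5,[(48,370),(85,235),(210,122),(357,83),(510,120),(632,232),(672,370)]),.1565)),c['s']['tcp_pos'])
print(inc([.559,.046,.15],0))
```

```text
tin9 (array([0.55839446, 0.04675984]), np.float64(0.03770009841697695))
tin11 (array([0.55805243, 0.04697698]), np.float64(0.03741655055167881))
lid (array([0.54679424, 0.26398429]), np.float64(0.04227806988577895)) [0.54532508 0.264248   0.18371373]
([0.0144, 0.2178, 0.0326], [0.001, 0.0016, -0.001])
```

Call:
step_arm(increments=[[[0.001,0.01,0],[0,0,0],1],[[0.003,0.03,0],[0,0,0],1],[[0.004,0.06,0],[0,0,0],1],[[0.006,0.09,0],[0,0,0],1],[[0.008,0.12,0],[0,0,0],1],[[0.009,0.15,0],[0,0,0],1],[[0.011,0.18,0],[0,0,0],1],[[0.012,0.203,0],[0,0,0],1],[[0.0125,0.216,0],[0,0,0],1],[[0.0125,0.218,0],[0,0,0],1]])

```text
time_s: 16.9
tcp_pos: [0.5574, 0.0441, 0.1833]
eef_rot: [180.0, 0.0, -0.2]
contact_force: [-0.5, 0.5, -2.8]
gripper_width: 0.0132
```

Call:
step_arm(increments=[[[0,0,0.01],[0,0,0],1],[[0,0,0.025],[0,0,0],1],[[0,0,0.04],[0,0,0],1],[[0,0,0.055],[0,0,0],1],[[0,0,0.065],[0,0,0],1],[[0,0,0.067],[0,0,0],1],[[0,0,0.067],[0,0,0],1]])

```text
time_s: 17.6
tcp_pos: [0.5578, 0.0466, 0.1162]
eef_rot: [180.0, 0.0, -0.0]
contact_force: [1.0, 0.1, -3.3]
gripper_width: 0.0131
```

Run:
```python
from h import *
c=snap('wrist','w12');s=c['s'];print(s['time_s'],s['tcp_pos'],s['eef_rot'],s['gripper_width'],s['contact_force'],s['moment'])
snap('side','s12x');snap('top','t12')
im=cv2.imread('pics/s12x.png'); cv2.imwrite('pics/s12a.png',cv2.resize(im[130:260,190:330],None,fx=4.5,fy=4.5,interpolation=2)[:600])
```

```text
17.6 [0.55778196 0.04660002 0.11622082] [ 1.79978743e+02  3.43885431e-02 -8.63852559e-03] 0.013142586660887579 [ 0.97283705  0.07110425 -3.34941518] [-0.03782819  0.01092738  0.00120045]
```

View pics/s12a.png

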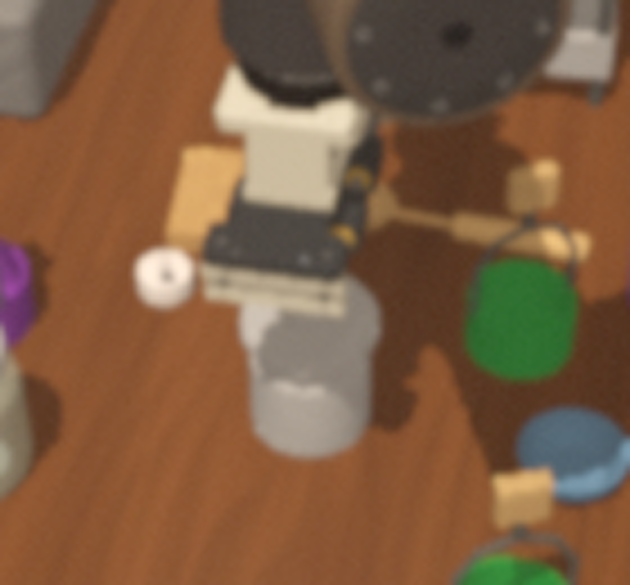

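View pics/w12.png

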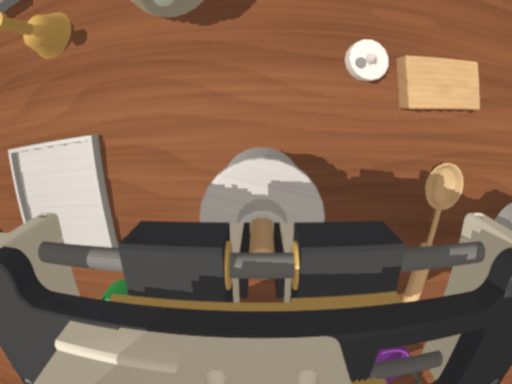

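The lid and tin are concentric in both views (side: u≈310 each, wrist: u≈262). Lowering gently.

Call:
step_arm(increments=[[[0,0,0.003],[0,0,0],1],[[0,0,0.006],[0,0,0],1],[[0,0,0.009],[0,0,0],1],[[0,0,0.012],[0,0,0],1],[[0,0,0.014],[0,0,0],1],[[0,0,0.015],[0,0,0],1],[[0,0,0.0155],[0,0,0],1]])

```text
time_s: 18.45
tcp_pos: [0.5578, 0.0462, 0.1009]
eef_rot: [180.0, 0.0, -0.0]
contact_force: [-0.4, -0.5, -2.9]
gripper_width: 0.0132
```

Call:
step_arm(increments=[[[0,0,0.0007],[0,0,0],1],[[0,0,0.0014],[0,0,0],1],[[0,0,0.002],[0,0,0],1],[[0,0,0.0023],[0,0,0],1],[[0,0,0.0023],[0,0,0],1]])

```text
time_s: 18.95
tcp_pos: [0.558, 0.0463, 0.0995]
eef_rot: [180.0, -0.0, -0.0]
contact_force: [-2.4, -0.1, 5.6]
gripper_width: 0.0129
```

Seated at the predicted height. Releasing.

Call:
step_arm(increments=[[[0,0,0],[0,0,0],0.83],[[0,0,0],[0,0,0],0.75],[[0,0,0],[0,0,0],0.65],[[0,0,0],[0,0,0],0.55],[[0,0,0],[0,0,0],0.4],[[0,0,0],[0,0,0],0.3],[[0,0,0],[0,0,0],0.2],[[0,0,0],[0,0,0],0.2],[[0,0,0],[0,0,0],0.2]])

```text
time_s: 19.85
tcp_pos: [0.5579, 0.0463, 0.0988]
eef_rot: [-180.0, -0.0, -0.0]
contact_force: [0.2, -0.5, -0.0]
gripper_width: 0.0685
```

Run:
```python
from h import *
c=snap('wrist','w13');s=c['s'];print(s['time_s'],s['tcp_pos'],s['eef_rot'],s['gripper_width'],s['contact_force'],s['moment'])
snap('side','s13x')
im=cv2.imread('pics/s13x.png'); cv2.imwrite('pics/s13a.png',cv2.resize(im[130:260,190:330],None,fx=4.5,fy=4.5,interpolation=2)[:600])
```

```text
19.85 [0.55785086 0.04627865 0.09875057] [-1.79998559e+02 -5.19819800e-04 -4.47834219e-02] 0.06854309330643106 [ 0.18565218 -0.47868554 -0.03871707] [-0.0420179   0.06487287 -0.05948621]
```

View pics/s13a.png

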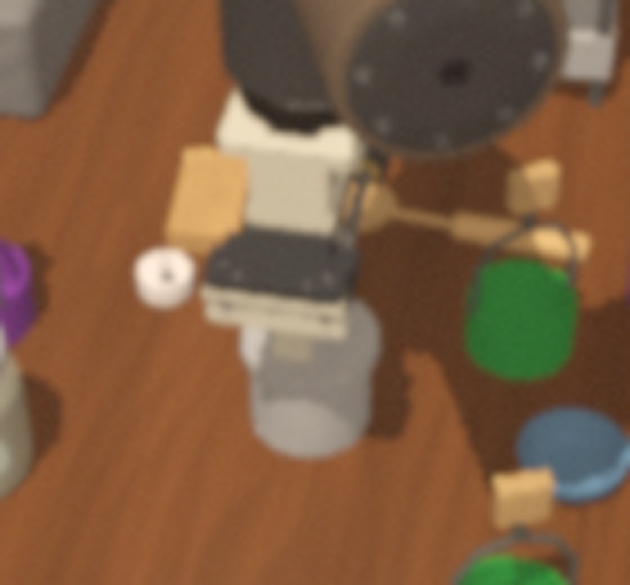

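View pics/w13.png

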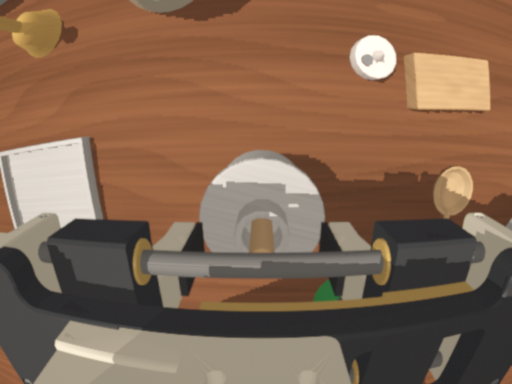

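Seated, released and still concentric, with the knob at (262,232) and the lid circle centred at about u=262. I'll lower around the collar.

Call:
step_arm(increments=[[[0,0,0.004],[0,0,0],0.2],[[0,0,0.009],[0,0,0],0.2],[[0,0,0.014],[0,0,0],0.2],[[0,0,0.018],[0,0,0],0.25],[[0,0,0.021],[0,0,0],0.3],[[0,0,0.022],[0,0,0],0.35],[[0,0,0.022],[0,0,0],0.4],[[0,0,0.022],[0,0,0],0.45],[[0,0,0.022],[0,0,0],0.48],[[0,0,0.022],[0,0,0],0.5]], force=15)

```text
time_s: 20.95
tcp_pos: [0.5579, 0.0463, 0.077]
eef_rot: [-180.0, -0.0, -0.0]
contact_force: [-0.1, 0.5, 0.0]
gripper_width: 0.0449
```

Run:
```python
from h import *
c=snap('wrist','w14');s=c['s'];print(s['time_s'],s['tcp_pos'],s['eef_rot'],s['gripper_width'],s['contact_force'],s['moment'])
```

```text
20.95 [0.55794712 0.04630008 0.07696667] [-1.79992150e+02 -1.87133661e-02 -4.43846718e-02] 0.044884539083988574 [-0.08113848  0.49789629  0.00382886] [-0.03675818 -0.04331234  0.0289614 ]
```

View pics/w14.png

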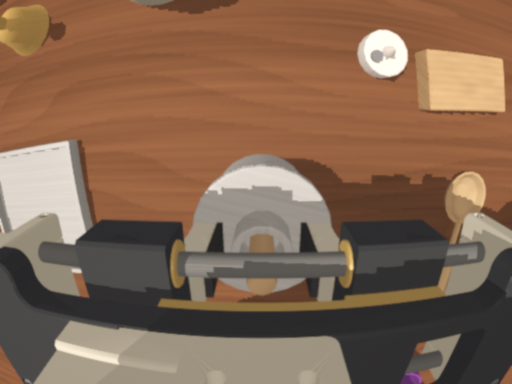

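The fingers straddle the collar evenly, centred at about (262,240). Closing slowly.

Call:
step_arm(increments=[[[0,0,0],[0,0,0],0.55],[[0,0,0],[0,0,0],0.58],[[0,0,0],[0,0,0],0.61],[[0,0,0],[0,0,0],0.65],[[0,0,0],[0,0,0],0.75],[[0,0,0],[0,0,0],1],[[0,0,0],[0,0,0],1],[[0,0,0],[0,0,0],1]], force=20)

```text
time_s: 21.8
tcp_pos: [0.5578, 0.0462, 0.0768]
eef_rot: [180.0, -0.0, -0.0]
contact_force: [0.9, -0.4, 0.5]
gripper_width: 0.0335
```

Call:
step_arm(increments=[[[0,0,0],[0,0,0],1],[[0,0,0],[0,0,0],1],[[0,0,0],[0,0,0],1]], force=25)

```text
time_s: 22.1
tcp_pos: [0.5579, 0.0462, 0.0768]
eef_rot: [-180.0, -0.0, -0.0]
contact_force: [0.5, -1.0, 1.0]
gripper_width: 0.0336
```

Call:
step_arm(increments=[[[0,0,-0.002],[0,0,0],1],[[0,0,-0.006],[0,0,0],1],[[0,0,-0.012],[0,0,0],1],[[0,0,-0.02],[0,0,0],1],[[0,0,-0.028],[0,0,0],1],[[0,0,-0.036],[0,0,0],1],[[0,0,-0.044],[0,0,0],1],[[0,0,-0.052],[0,0,0],1],[[0,0,-0.06],[0,0,0],1],[[0,0,-0.068],[0,0,0],1]])

```text
time_s: 23.1
tcp_pos: [0.5578, 0.0462, 0.1455]
eef_rot: [-180.0, -0.0, -0.0]
contact_force: [-0.8, 0.4, -1.2]
gripper_width: 0.0338
```

Call:
step_arm(increments=[[[0,0,-0.008],[0,0,0],1],[[0,0,-0.016],[0,0,0],1],[[0,0,-0.023],[0,0,0],1],[[0,0,-0.027],[0,0,0],1],[[0,0,-0.029],[0,0,0],1],[[0,0,-0.029],[0,0,0],1],[[0,0,-0.029],[0,0,0],1],[[0,0,-0.029],[0,0,0],1],[[0,0,-0.029],[0,0,0],1],[[0,0,-0.029],[0,0,0],1]])

```text
time_s: 24.1
tcp_pos: [0.5578, 0.0463, 0.1736]
eef_rot: [180.0, 0.0, -0.0]
contact_force: [0.8, 0.2, 0.1]
gripper_width: 0.0335
```

Run:
```python
from h import *
c=snap('wrist','w15');s=c['s'];print(s['time_s'],s['tcp_pos'],s['eef_rot'],s['gripper_width'],s['contact_force'],s['moment'])
snap('side','s15x');snap('top','t15')
im=cv2.imread('pics/s15x.png'); cv2.imwrite('pics/s15a.png',cv2.resize(im[90:250,190:340],None,fx=3.75,fy=3.75,interpolation=2)[:600])
```

```text
24.1 [0.5577764  0.04625086 0.17357943] [ 1.79993470e+02  1.66827559e-02 -4.52782174e-02] 0.03353347528139893 [0.77770938 0.2131873  0.09277408] [-0.03361556  0.03530462  0.0627274 ]
```

View pics/s15a.png

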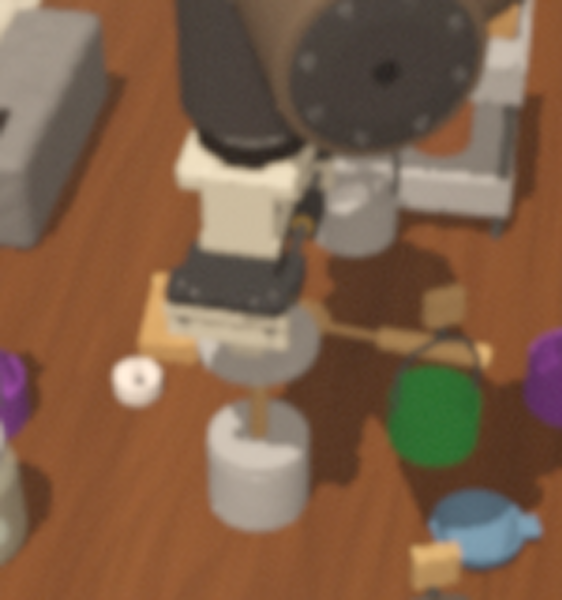

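View pics/w15.png

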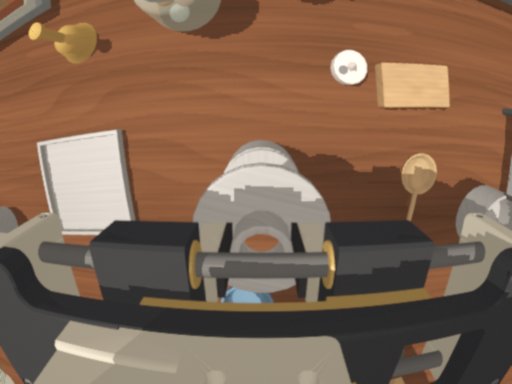

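View pics/t15.png

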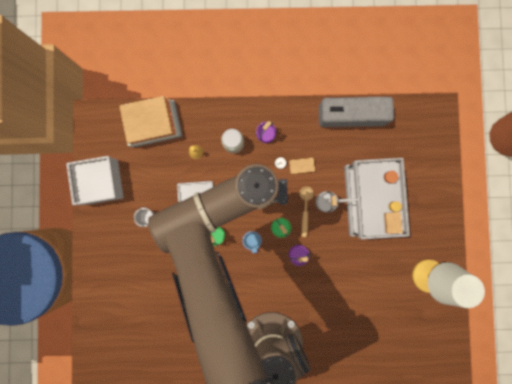

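The side view shows the inner lid seated in the tin with its knob free below the raised outer lid, at about (260,410) and (260,345) in the crop. The top view shows the pail still on the hook at (328,202). Handing in.

Run:
```python
from h import *
print(r.close_job()); s=r.get_state();print(s['time_s'],s['tcp_pos'],s['gripper_width'])
```

```text
the job is handed in; nothing more can be done
None
the job is handed in; nothing more can be done
```

I did all three steps and handed the job in at about 24 s of the 69 s allowed. No verdict was reported.

- **Pail:** it hangs upright by its handle on the hook, released. It touched down at the height I had worked out, and the last top view still shows it there.
- **Lid pair:** I lowered it onto the tin with the lid and tin centres matching in both views. It seated with about 9 N of change in vertical force, at the height expected for fully home, and I let go.
- **Outer lid:** I took it by the collar (opening 33.5 mm) and raised it straight up about 97 mm. Its origin is about 0.165 m above the tin's base, level, and still over the tin. It sits well clear of the knob, whose top is at about 0.124 m.

The last pictures show the inner lid still seated, and the tin and other things appear where they stood. None of my checks failed. Force readings vary by about ±1 N, so the wrist sensor could not confirm the outer lid's weight. The grip width and the pictures are the evidence that it is held. I could not measure how still the pail hangs or the finger contact forces directly.

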